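# Clamp a painted test panel and hold the coating gauge on its ringed spot

## Robot

A 6-joint arm with a two-finger parallel gripper is mounted at the origin on the work surface. World frame = base frame: x ahead of the robot, y to its left, z up, the work surface at z = 0. Lengths are in m, angles in rad, forces in N, time in s.
With the tool pointing down it reaches from about 0.25 to 0.725 m from the base axis. Payload 4 kg.
Tool frame: the origin (TCP) lies midway between the tips of the shut fingers; the grasp point (between the pads) lies 19 mm behind it; z points along the fingers, y is the line along which they close (so a half turn about z gives the same grasp; the last joint's range is limited). The gripper opens to 85 mm and grips with 20 to 120 N. Pads are 22 mm wide; open, the fingers measure 114 mm over their backs; the gripper's body (76 mm by 85 mm) begins 54 mm behind the grasp point. The pads swing forward as they close: fully open they stand 13 mm farther back than shut.
Start: joints at [1.102, 0.241, 0.005, 1.335, 0, 1.571], TCP at [0.226, 0.446, 0.231] pointing down, gripper open.
Joint ranges: [-2.72, 2.72], [-1.05, 1.87], [-1.09, 1.28], [-1.99, 2.15], [-1.42, 1.44], [-3.14, 3.14]. Speed limits (rad/s): [2.79, 2.79, 3.14, 3.14, 3.14, 3.14].

## Interface

Orientations are given as a unit quaternion [x, y, z, w].
In Python, from workcell import status, camera, get_calibration, ticket gives the robot as it stands.
- The arm moves only by the shell command python3 -m creep 'ROWS' [OPENING]. ROWS is JSON, a list of rows, each a list of 6 numbers: the shift along the world's x, y, z in cm, then the turn, a rotation vector about the world's x, y, z in degrees. A call has 1 to 8 rows; each row shifts and turns the commanded pose from where the row before left it; what a row does not reach is not made up. A row lasts 1/10 s, in which the tool goes at most 50 mm and 8.59 degrees, less where a joint would pass 70% of its speed; a pose out of reach is approached as far as the arm can. A call is refused whole if a number of a shift passes 5 or a number of a turn 8.59, either way. A call with a gripper value outside its range is refused whole. OPENING is the opening, from -1 (shut) to 1 (fully open), so that 0 is half open, set as the call begins (- or left out, the last holds). The fingers move at their own pace and stop on an object; the grip force is fixed at half the most. Time passes only in rows, so rows that do not move let the fingers close. It gives the time, the measured TCP pose, the force, the opening and the grip force at its end, in the units of the state.
- status.get_obs(): the state, without advancing time (a new reading comes with each control period).
- camera(name): name is "side" or "top" or "wrist"; returns the picture (420x560x3 uint8, red, green, blue); there is no depth.
- get_calibration(name): a dict with "fx", "fy", "cx", "cy" (pixels), "rvec" (rotation vector, rad) and "tvec" (3), from world to camera coordinates, as OpenCV has them; the wrist camera has in their place "tool_from_camera" (4x4, takes a point from camera to tool coordinates, whose origin is the TCP and whose axes are the flange's). Camera axes: x right, y down, z forward; pixel columns grow to the right and rows downward; lengths in m; the calibration is good to about 2 mm. A picture is of the moment at which its call begins: read the wrist's pose just before it. get_calibration takes no time and is no camera call.
- ticket.job_done(): hands the job in; it is judged then, once.
The state is a dict: "clock": time; "joint_pos": joint angles; "joint_vel": joint speeds; "tau": joint torques, N m; "eef_pos": TCP position; "tool_rot": TCP orientation; "ft_force": force on the tool from outside, world axes, zero at the start; "ft_torque": the same for the moment, N m; "grip_width": finger opening in m; "grasp_force": force on a finger pad.
Only numpy, scipy, OpenCV 4.12 (cv2) and the standard library are available. Lean on these libraries where they do the work, as an engineer would, in place of code of your own. Each camera call takes 0.05 s, during which the arm holds its last target. There are 200 camera calls.

## Task

Lock the blue painted test panel down in the measuring jig by swinging the red handle of the toggle clamp over and pressing it down past centre until the clamp stays shut by itself with its rubber tip on the panel. Then lift the coating thickness gauge out of its dock and, holding it upright and square to the panel, press its sprung brass probe tip lightly onto the paint inside the white ring, with about 6 N, so that the probe is more than half way in but you are not leaning on it. Finish while still holding the gauge pressed there, with the panel clamped, and leave the other things on the bench where they stand.

Things in the scene. Friction and masses are not known exactly. Their poses are not given: they have to be found in the camera images.
- jig: Aluminium measuring jig, fixed to the bench: plate 150 x 270 x 12 mm, a blue panel between 8 mm high dowels and a steel toggle clamp at one end. Origin under the plate's middle, z up; y runs along the plate from the panel end to the clamp end, x across. The clamp moves in the plane x = 0. Its steel arm starts upright at jig y 59 to 72 mm, top 110 mm above the bench, spindle towards the panel.
- clamp_grip (a point): Point in the red grip of the clamp handle, 92 mm from the handle's moving pivot. Grip 16 mm wide (jig x), 18 mm thick, ending 30 mm beyond this point. y axis along the handle to its free end, z its upper side when shut. Starts nearly upright, 1.25 rad above level, leaning away from the panel and the upright arm; it is swung over away from the panel, then down.
- clamp_shut (a point): Where clamp_grip comes to rest when shut (fixed to the jig, jig y 157, z 52 mm, free space below). In jig y, z (mm) and rise above level (rad) the grip passes (114, 128, 1.25), (131, 129, 1.01), (142, 121, 0.80), (150, 108, 0.57), (154, 95, 0.40), (156, 79, 0.21), dead centre (157, 60, 0), shut (157, 52, -0.09). Easy at first; the last 30 mm take a push of under 10 N down; past dead centre it snaps shut and stays.
- clamp_pad: Black neoprene tip (13 mm across) on the clamp arm's spindle; origin at the middle of its lower face. Points to the panel end while open. Shut, it stands on the panel 15 mm from its edge with about 16 N, 90 mm from the ring; arm and spindle then reach no higher than 70 mm above the bench.
- panel: Blue painted metal test panel, 100 x 150 x 3 mm, 0.12 kg, loose in the jig with 1.5 mm play. Origin at the middle of its underside, 45 mm towards the panel end from the jig's middle, axes as the jig's. Its top is 15 mm above the bench.
- spot (a point): Middle of the white ring marked on top of the panel (ring 21 mm outside, 16 mm inside), at the paint's surface, 15 mm above the bench; z axis normal to the panel (up).
- gauge_mid (a point): Middle of the body of the coating thickness gauge, loose, about 0.2 kg: an upright block 28 mm thick (its x), 62 mm wide (y), 92 mm high, dark with orange edges, display on its -x face. Below it a collar 16 mm across ends 60 mm, the probe tip 65 mm, under this point. z up. Grip it across the 28 mm. Stands in the dock with this point 76 mm above the bench and comes out straight up.
- gauge: The same gauge as a whole: origin at the middle of the collar's lower face, 60 mm below gauge_mid, axes as gauge_mid.
- probe_tip (a point): Lower end of the gauge's sprung brass probe (6 mm across), on the gauge's axis, 5 mm below the collar when not pressed; z axis along the gauge, up.
- gauge_probe (a joint): How far the probe is pushed into the gauge, in m: 0 free, 0.0025 half way, 0.005 flush with the collar. The spring gives 2 N at the start, 4.75 N half way, 6 N at 0.0036, 7.5 N flush; beyond that the collar bears on the panel.
- dock: Grey charging dock of the gauge, fixed to the bench: foot 78 x 94 mm, walls 52 mm high, an open pocket with 2 mm play that holds the lowest 22 mm of the gauge's body; the probe hangs below that, so lift 45 mm to clear. Origin under its middle, axes as the gauge's.
- tipbox: Bystander: yellow box of pipette tips with a clear lid, 82 x 122 x 73 mm, loose. Origin under its middle. Dock and tip box may change places.
- jar: Bystander: small glass weighing jar, 44 mm across, 55 mm high, loose. Origin under its middle.
- zeroplate: Bystander: steel zero disc of the gauge, 36 mm across, 8 mm high, loose, between robot and jig. Origin under its middle.
- marker: Bystander: white marker pen with black cap, 128 mm long along its x, 12 mm thick, loose. Origin under its middle.
- flask: Bystander: conical glass flask, 78 mm across, 116 mm high, loose. Origin under its middle.
Things that resemble listed ones, but are neither listed nor needed, are in the scene too. What is meant by the panel is not orange or pink, and is the larger of those in its own colour.

How it is judged:
By the outcome, as a careful person would: the job done as asked, in the order asked, and still so for the second after the job is handed in, while the arm keeps its last pose, push and grip.
It also fails if it takes over 54 s, if anything falls off the work surface, if the arm or the gripper's body presses on something with over 40 N, if the wrist force passes 120 N, or if a joint passes its speed limit or range.

## Working session

There is one attempt and no reset: what is moved stays moved. The work goes in short steps, Python scripts to look and compute and a shell command to move; the robot and the scene stay as the last step left them, time stands still between calls to the robot, and variables do not carry over. Pictures are saved under pics/ and viewed, at most 11 in all, crops included, and the job is handed in when it is done.

```bash
mkdir -p pics; ls; python3 - <<'E'
from workcell import status, camera, get_calibration
import cv2
o=status.get_obs(); print(o['clock'],o['eef_pos'],o['tool_rot'],o['grip_width'],o['ft_force'])
for n in ('top','side','wrist'):
    im=camera(n); cv2.imwrite(f'pics/{n}0.png',im[:,:,::-1]); print(n,get_calibration(n))
a=cv2.imread('pics/top0.png');b=cv2.imread('pics/side0.png')
E
```

```text
pics
0.0 [0.22560201 0.44547175 0.2303995 ] [ 2.32255193e-01  9.72654295e-01 -1.03986008e-03 -2.58552797e-04] 0.0848782225360513 [ 0.2906028  -0.07443012 -0.07052943]
top {'fx': 509.7924286035579, 'fy': 509.7924286035579, 'cx': 279.45948835190677, 'cy': 215.48041706002, 'rvec': array([ 2.16029657, -2.16189087,  0.17596047]), 'tvec': array([0.01685391, 0.47273877, 1.30205542])}
side {'fx': 421.31719813652063, 'fy': 421.31719813652063, 'cx': 275.6483872929154, 'cy': 206.27122765374855, 'rvec': array([ 2.25103325, -0.91597279,  0.33131242]), 'tvec': array([-0.29676701,  0.32054959,  0.75499159])}
wrist {'fx': 321.8228475780831, 'fy': 321.8228475780831, 'cx': 277.81637250507833, 'cy': 210.36953174723823, 'tool_from_camera': array([[-2.06784509e-04, -9.45338000e-01, -3.26092047e-01,
         8.31593190e-02],
       [ 9.99999712e-01,  4.26538868e-05, -7.57782325e-04,
         2.92383943e-04],
       [ 7.30269521e-04, -3.26092109e-01,  9.45337719e-01,
        -1.42144167e-01],
       [ 0.00000000e+00,  0.00000000e+00,  0.00000000e+00,
         1.00000000e+00]])}
```

```bash
python3 - <<'E'
import cv2
for n in ('top','side'):
    cv2.imwrite(f'pics/{n}0b.png',cv2.resize(cv2.imread(f'pics/{n}0.png'),(800,600),interpolation=cv2.INTER_CUBIC))
E
```

```text
(no output)
```

View pics/top0b.png

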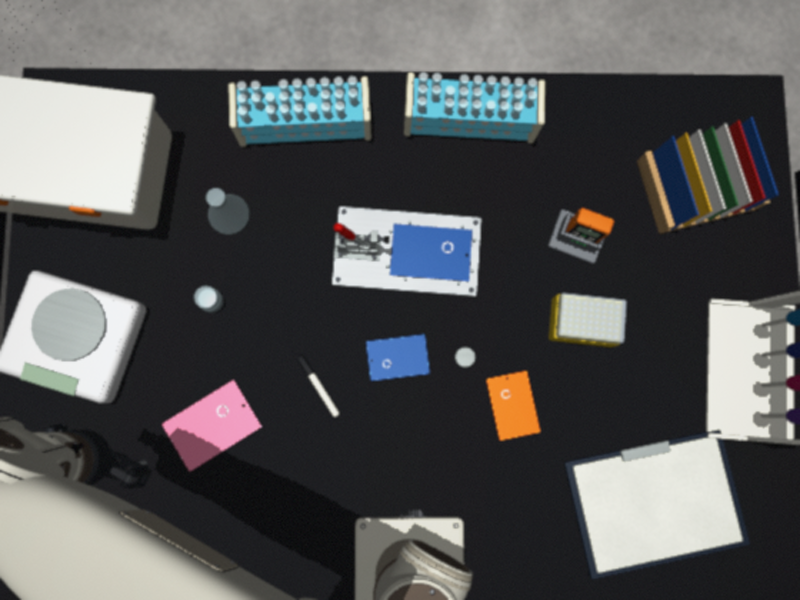

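View pics/side0b.png

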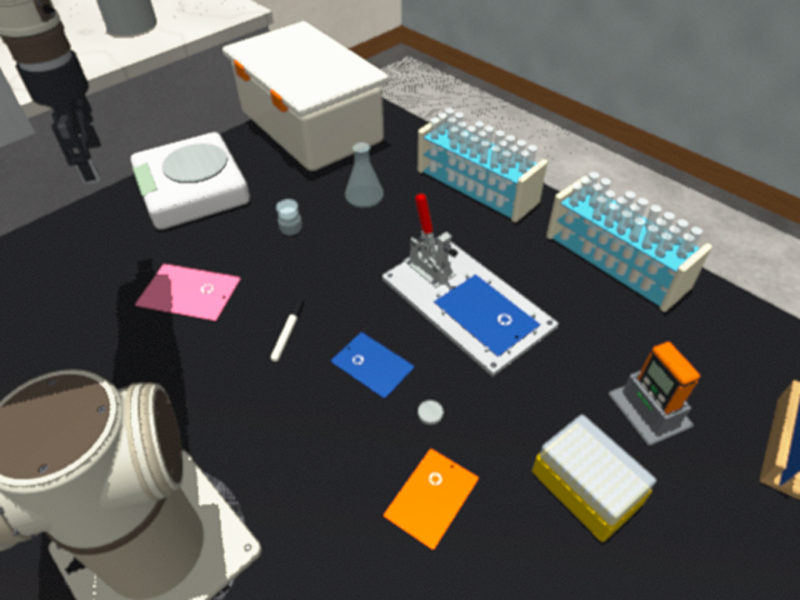

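The top view shows the jig with the large blue panel, ring at (447,247), red handle end at (340,229) and gauge in its dock at (590,225). The panel candidates are blue in the jig (430,252), blue loose (398,357), orange (513,405) and pink (212,423). The one in the jig fits, since it is the larger of the two blue ones. I'll confirm it in an enlarged crop.

```bash
python3 - <<'E'
import cv2,numpy as np
t=cv2.imread('pics/top0.png');s=cv2.imread('pics/side0.png')
def c(im,x,y,w,h): return cv2.resize(im[y:y+h,x:x+w],(400,300),interpolation=cv2.INTER_CUBIC)
m=np.vstack([np.hstack([c(t,225,136,120,90),c(t,380,136,64,48)]),np.hstack([c(s,265,130,132,99),c(s,420,230,80,60)])])
# jig top 400/120=3.333 ; gauge top 6.25; jig side 3.0303 ; gauge side 5
cv2.imwrite('pics/m.png',m)
E
```

```text
(no output)
```

View pics/m.png

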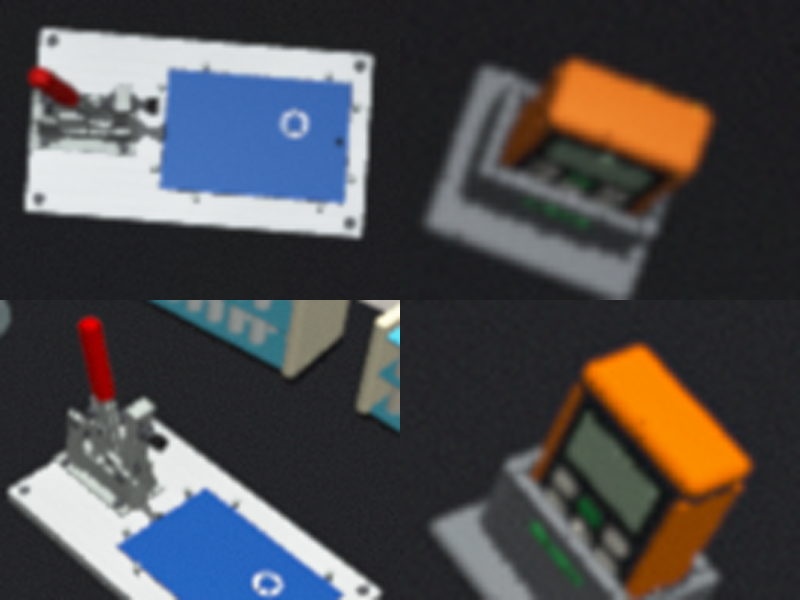

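The crops confirm the big blue panel with its ring in the jig, with jig corners, handle end and gauge top all readable. Next I triangulate.

```bash
cat > h.py <<'E'
import numpy as np,cv2
from workcell import status, camera, get_calibration
from scipy.spatial.transform import Rotation as R
def cal(n,obs=None):
    c=get_calibration(n);K=np.array([[c['fx'],0,c['cx']],[0,c['fy'],c['cy']],[0,0,1]])
    if n!='wrist': return K,cv2.Rodrigues(c['rvec'])[0],np.array(c['tvec'])
    T=np.eye(4);T[:3,:3]=R.from_quat(obs['tool_rot']).as_matrix();T[:3,3]=obs['eef_pos']
    M=np.linalg.inv(T@c['tool_from_camera']);return K,M[:3,:3],M[:3,3]
def ray(C,p):
    K,r,t=C;d=r.T@np.linalg.solve(K,[p[0],p[1],1]);return -r.T@t,d
def tri(*cp):
    A=[];b=[]
    for C,p in cp:
        o,d=ray(C,p);d=d/np.linalg.norm(d);P=np.eye(3)-np.outer(d,d);A.append(P);b.append(P@o)
    return np.linalg.lstsq(np.vstack(A),np.hstack(b),rcond=None)[0]
def atz(C,p,z):
    o,d=ray(C,p);return o+d*(z-o[2])/d[2]
def proj(C,X):
    K,r,t=C;v=K@(r@np.array(X)+t);return v[:2]/v[2]
def wr():
    o=status.get_obs();return camera('wrist'),cal('wrist',o),o
E
python3 - <<'E'
from h import *
np.set_printoptions(precision=4,suppress=True)
T=cal('top');S=cal('side')
tj=lambda x,y:(225+x/3.3333,136+y/3.3333)
sj=lambda x,y:(265+x/3.0303,130+(y-300)/3.0303)
tg=lambda x,y:(380+(x-400)/6.25,136+y/6.25)
sg=lambda x,y:(420+(x-400)/5,230+(y-300)/5)
co=[atz(T,tj(*p),.012) for p in [(41,28),(373,54),(361,238),(25,211)]]
print('corners',np.array(co),'mid',np.mean(co,0))
for i,j in((0,1),(1,2)):print(np.linalg.norm(co[i]-co[j]))
d=(co[0]+co[3]-co[1]-co[2]);print('jig y dir yaw deg',np.degrees(np.arctan2(d[1],d[0])))
print('ring',tri((T,tj(294,124)),(S,sj(267,583))),atz(T,tj(294,124),.015))
print('BL',tri((T,tj(25,211)),(S,sj(10,491))))
print('handle end',tri((T,tj(38,78)),(S,sj(90,325))))
a=[(572,58),(713,110),(690,180),(550,100)];b=[(640,345),(752,465),(690,497),(583,372)]
g=np.array([tri((T,tg(*p)),(S,sg(*q))) for p,q in zip(a,b)]);print('gauge',g,g.mean(0))
w=g[1]+g[2]-g[0]-g[3];print('gauge wide dir',np.degrees(np.arctan2(w[1],w[0])),np.linalg.norm(w)/2)
E
```

```text
corners [[ 0.6696  0.1296  0.012 ]
 [ 0.6491 -0.1403  0.012 ]
 [ 0.4975 -0.1279  0.012 ]
 [ 0.519   0.141   0.012 ]] mid [0.5838 0.0006 0.012 ]
0.27069349430803236
0.15203835916546873
jig y dir yaw deg 85.53885139865028
ring [ 0.589  -0.0745  0.0193] [ 0.59   -0.0749  0.015 ]
BL [0.5199 0.1402 0.0129]
handle end [0.5929 0.1223 0.1545]
gauge [[ 0.6367 -0.3009  0.1249]
 [ 0.616  -0.3572  0.124 ]
 [ 0.588  -0.3478  0.1224]
 [ 0.6206 -0.2922  0.1151]] [ 0.6153 -0.3245  0.1216]
gauge wide dir -115.49944400445958 0.061998409552374525
```

Everything is consistent: the plate measures 271×152 mm, ring height is about 15–19 mm, the handle end lies within 2 mm of prediction, and the gauge top is at 0.122. Moving above the handle.

```bash
python3 -m creep '[[3.06,-2.76,0.3,0,0,-5.63],[3.06,-2.76,0.3,0,0,-5.63],[3.06,-2.76,0.3,0,0,-5.63],[3.06,-2.76,0.3,0,0,-5.63],[3.06,-2.76,0.3,0,0,-5.63],[3.06,-2.76,0.3,0,0,-5.63],[3.06,-2.76,0.3,0,0,-5.63],[3.06,-2.76,0.3,0,0,-5.63]]' 1
python3 -m creep '[[3.06,-2.76,0,0,0,-5.63],[3.06,-2.76,0,0,0,-5.63],[3.06,-2.76,0,0,0,-5.63],[3.06,-2.76,0,0,0,-5.63],[0,0,0,0,0,0],[0,0,0,0,0,0]]'
python3 - <<'E'
from h import *
im,C,o=wr();print(o['eef_pos'],o['tool_rot'],o['joint_pos'])
cv2.imwrite('pics/w1.png',cv2.resize(im[:,:,::-1],(800,600)))
u=np.array([.0778,.997,0]);J=np.array([.5838,.0006,0])
for y,z in((114,128),(123.5,156)):print(proj(C,J+u*y/1e3+[0,0,z/1e3])*1.42857)
E
```

```text
clock: 0.95
eef_pos: [0.4716, 0.2239, 0.2552]
tool_rot: [0.589, 0.808, -0.0, -0.0]
ft_force: [1.1, 0.9, 0.1]
grip_width: 0.0854
grasp_force: 0.0
clock: 1.55
eef_pos: [0.5931, 0.114, 0.2541]
tool_rot: [0.734, 0.679, -0.001, -0.001]
ft_force: [0.1, 0.7, 0.2]
grip_width: 0.0853
grasp_force: 0.0
[0.59314845 0.11395807 0.25412083] [ 0.73431854  0.67880411 -0.00084099 -0.00074739] [1.89619849e-01 4.49345661e-01 3.62417524e-01 1.48608595e+00
 3.80753880e-04 1.83894525e+00]
[395.01835532 286.61309564]
[394.66797309 285.28927087]
```

View pics/w1.png

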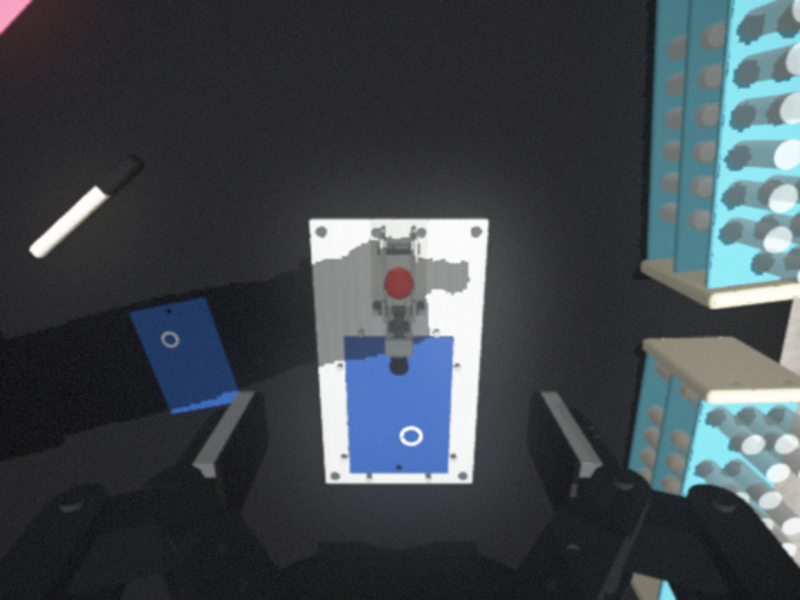

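The wrist view shows the handle end at (399,283) against a prediction of (395,285), so the clamp lies about 2 mm further +x and its yaw is aligned. Descend and grasp.

```bash
python3 -m creep '[[0.2,0,-3,0,0,0],[0,0,-3,0,0,0],[0,0,-3,0,0,0],[0,0,-3,0,0,0],[0,0,-2.5,0,0,0],[0,0,0,0,0,0]]' 
python3 -m creep '[[0,0,0,0,0,0],[0,0,0,0,0,0],[0,0,0,0,0,0],[0,0,0,0,0,0],[0,0,0,0,0,0],[0,0,0,0,0,0],[0,0,0,0,0,0],[0,0,0,0,0,0]]' -1
```

```text
clock: 2.2
eef_pos: [0.5909, 0.1157, 0.1066]
tool_rot: [0.733, 0.68, -0.004, -0.002]
ft_force: [-0.3, 0.6, 0.8]
grip_width: 0.0855
grasp_force: 0.0
clock: 3.0
eef_pos: [0.594, 0.1151, 0.1113]
tool_rot: [0.734, 0.679, -0.0, -0.001]
ft_force: [-5.9, -0.3, 5.2]
grip_width: 0.015
grasp_force: 59.0
```

```bash
python3 -m creep '[[0.07,0.85,0.1,0,0,0],[0.07,0.85,0,0,0,0],[0.04,0.55,-0.35,0,0,0],[0.04,0.55,-0.45,0,0,0],[0.03,0.4,-0.6,0,0,0],[0.03,0.4,-0.7,0,0,0],[0,0,0,0,0,0]]'
```

```text
clock: 3.7
eef_pos: [0.5969, 0.1525, 0.0926]
tool_rot: [0.733, 0.68, 0.001, -0.001]
ft_force: [-6.4, 4.0, 12.2]
grip_width: 0.0149
grasp_force: 63.2
```

```bash
python3 -m creep '[[0.02,0.2,-0.65,0,0,0],[0.02,0.2,-0.65,0,0,0],[0.01,0.1,-0.8,0,0,0],[0.01,0.1,-0.8,0,0,0],[0,0.05,-0.9,0,0,0],[0,0.05,-1.0,0,0,0],[0,0,0,0,0,0]]'
```

```text
clock: 4.4
eef_pos: [0.5973, 0.1595, 0.0428]
tool_rot: [0.733, 0.68, 0.0, -0.001]
ft_force: [-4.5, 3.8, 6.0]
grip_width: 0.0151
grasp_force: 63.0
```

```bash
python3 -m creep '[[0,0,-0.4,0,0,0],[0,0,-0.5,0,0,0],[0,0,-0.3,0,0,0],[0,0,0,0,0,0],[0,0,0,0,0,0]]'
```

```text
clock: 4.9
eef_pos: [0.5972, 0.1588, 0.0309]
tool_rot: [0.733, 0.68, -0.0, -0.001]
ft_force: [-4.1, 3.0, 5.2]
grip_width: 0.015
grasp_force: 63.4
```

```bash
python3 -m creep '[[0,0,-0.3,0,0,0],[0,0,0,0,0,0]]'; python3 -m creep '[[0,0,0,0,0,0],[0,0,0,0,0,0],[0,0,0,0,0,0],[0,0,0,0,0,0]]' 0.3; python3 -m creep '[[0,0,3,0,0,0],[0,0,4,0,0,0],[0,0,4,0,0,0],[0,0,4,0,0,0],[0,-3,0,0,0,0],[0,-4,0,0,0,0],[0,0,0,0,0,0]]' 1
python3 - <<'E'
from h import *
im,C,o=wr();s=camera('side');print(o['eef_pos'])
w=cv2.resize(im,(400,300));c=cv2.resize(s[130:265,245:425],(400,300),interpolation=cv2.INTER_CUBIC)
cv2.imwrite('pics/c1.png',np.hstack([w,c])[:,:,::-1])
E
```

```text
clock: 5.1
eef_pos: [0.5972, 0.1586, 0.0276]
tool_rot: [0.734, 0.68, -0.001, -0.001]
ft_force: [-4.1, 2.3, 3.0]
grip_width: 0.0152
grasp_force: 63.5
clock: 5.5
eef_pos: [0.5988, 0.1577, 0.0273]
tool_rot: [0.734, 0.679, 0.0, 0.0]
ft_force: [-0.0, 0.5, 0.2]
grip_width: 0.0555
grasp_force: 0.0
clock: 6.2
eef_pos: [0.5987, 0.0836, 0.178]
tool_rot: [0.736, 0.677, -0.0, 0.001]
ft_force: [0.1, 0.7, -0.6]
grip_width: 0.0858
grasp_force: 0.0
[0.5987046  0.08364014 0.17795291]
```

View pics/c1.png

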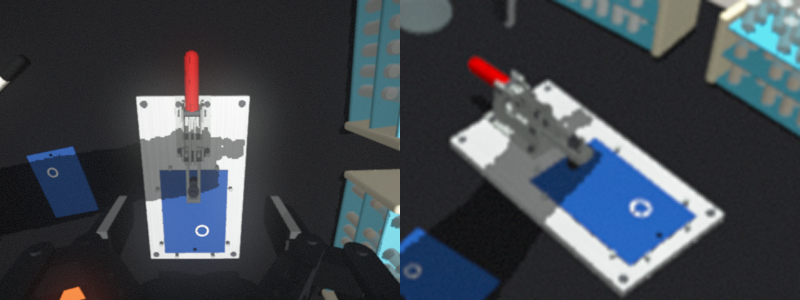

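```bash
python3 - <<'E'
from h import *
np.set_printoptions(precision=4,suppress=True)
im,C,o=wr();S=cal('side');T=cal('top');J=np.array([.5855,.0006,0]);u=np.array([.0778,.997,0])
print('handle end',tri((C,(191*1.4,53*1.4)),(S,(278.3,158.4))))
for a,y in((-.09,157),(0,157),(.21,156)):
    z={-.09:52,0:60,.21:79}[a]
    X=J+u*(y+30*np.cos(a))/1e3+[0,0,(z+30*np.sin(a))/1e3];print(a,X,proj(C,X)/1.4,proj(S,X))
print('ring',tri((C,(202*1.4,230.7*1.4)),(T,(225+294/3.333,136+124/3.333)),(S,(265+267/3.0303,130+283/3.0303))),atz(C,(202*1.4,230.7*1.4),.015))
c=cv2.resize(im[60:330,150:420],(600,600),interpolation=cv2.INTER_CUBIC)
cv2.imwrite('pics/c2.png',c[:,:,::-1])
E
```

```text
handle end [0.6009 0.1881 0.0478]
-0.09 [0.6    0.1869 0.0493] [191.6046  55.469 ] [277.6455 158.2732]
0 [0.6   0.187 0.06 ] [191.3156  54.692 ] [277.5558 155.0824]
0.21 [0.5999 0.1854 0.0853] [190.5521  54.8045] [277.8326 147.7411]
ring [ 0.5919 -0.0731  0.0132] [ 0.5927 -0.07    0.015 ]
```

View pics/c2.png

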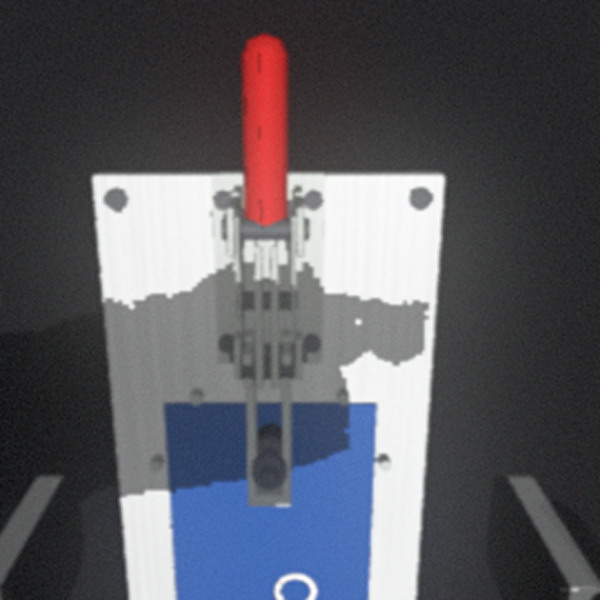

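Handle end is at z 0.048; the side row is 158.4, against 158.3 for shut and 155.1 for dead centre. The pad is down on the panel, so the clamp is shut. On to the gauge.

```bash
python3 -m creep '[[0.16,-4.1,1,0,0,-2],[0.16,-4.1,1,0,0,-2],[0.16,-4.1,1,0,0,-2],[0.16,-4.1,1,0,0,-2],[0.16,-4.1,1,0,0,-2],[0.16,-4.1,1,0,0,-2],[0.16,-4.1,0,0,0,-2],[0.16,-4.1,0,0,0,-2]]' 1
python3 -m creep '[[0.16,-4.1,0,0,0,-2],[0.16,-4,0,0,0,-2],[0,0,0,0,0,0],[0,0,0,0,0,0]]'
python3 - <<'E'
from h import *
im,C,o=wr();print(o['eef_pos'],o['tool_rot'])
cv2.imwrite('pics/w2.png',cv2.resize(im[:,:,::-1],(800,600)))
print(proj(C,[.6153,-.3245,.122])*1.42857)
E
```

```text
clock: 7.15
eef_pos: [0.6121, -0.2405, 0.2376]
tool_rot: [0.821, 0.571, 0.0, 0.0]
ft_force: [0.4, 0.7, 0.3]
grip_width: 0.0854
grasp_force: 0.0
clock: 7.55
eef_pos: [0.6148, -0.321, 0.236]
tool_rot: [0.841, 0.541, -0.0, -0.001]
ft_force: [-0.1, 0.3, 0.2]
grip_width: 0.0857
grasp_force: 0.0
[ 0.61475712 -0.32102423  0.23599254] [ 8.40748924e-01  5.41424447e-01 -1.12300414e-04 -8.95492774e-04]
[398.85508607 298.68419007]
```

View pics/w2.png

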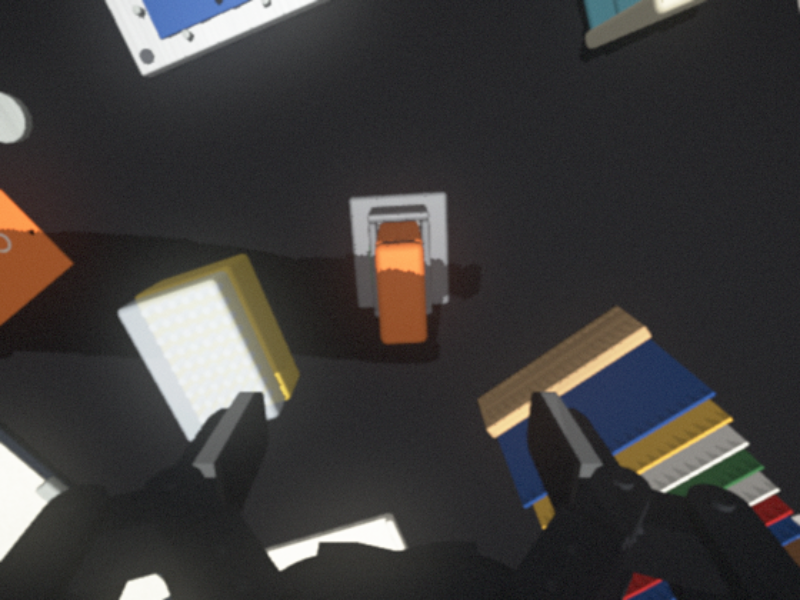

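The wrist view shows gauge top corners at about (376,241), (424,241), (428,340) and (381,344), tilted about 3° from the tool. The nearest tip-box corner is (298,375).

```bash
python3 - <<'E'
from h import *
np.set_printoptions(precision=4,suppress=True)
o=status.get_obs();C=cal('wrist',o);f=1.42857
P=np.array([atz(C,(x/f,y/f),.122) for x,y in((376,241),(424,241),(428,340),(381,344))])
c=P.mean(0);w=P[2]+P[3]-P[0]-P[1];print(P,c,np.linalg.norm(w)/2,np.linalg.norm(P[0]-P[1]))
D=np.array([atz(C,(x/f,y/f),.002) for x,y in((349,198),(445,193),(449,302))]);print('dock edge',D[1]-D[0],D[2]-D[1])
M=R.from_quat(o['tool_rot']).as_matrix();ang=lambda v:np.degrees(np.arctan2(v[1],v[0]))
print('wide',ang(w),'dock long',ang(D[2]-D[1]),'tool -x',ang(-M[:,0]),'tool y',ang(M[:,1]))
b=[atz(C,(x/f,y/f),.073) for x,y in((298,375),(248,256))]
for q in b: print('box in tool axes from gauge',M.T@(q-c))
S=cal('side');print('tri',tri((C,(402/f,291.5/f)),(S,(420+(666-400)/5,230+120/5))))
print('move',c-o['eef_pos'])
E
```

```text
[[ 0.6178 -0.2869  0.122 ]
 [ 0.6426 -0.2981  0.122 ]
 [ 0.6207 -0.3551  0.122 ]
 [ 0.5935 -0.3458  0.122 ]] [ 0.6186 -0.3215  0.122 ] 0.06240000708313126 0.027136893112900032
dock edge [ 0.0719 -0.0282  0.    ] [-0.0321 -0.087   0.    ]
wide -111.7377749194518 dock long -110.2688192273406 tool -x -114.35146824410853 tool y -24.351408601193224
box in tool axes from gauge [-0.0801 -0.0769  0.049 ]
box in tool axes from gauge [ 0.0107 -0.1045  0.0491]
tri [ 0.6185 -0.323   0.1158]
move [ 0.0037 -0.0015 -0.1145]
```

```bash
python3 -m creep '[[0.35,-0.1,0,0,0,3.1],[0,0,-3,0,0,0],[0,0,-3,0,0,0],[0,0,-3,0,0,0],[0,0,0,0,0,0]]' 0.15
python3 -m creep '[[0,0,-3,0,0,0],[0,0,-3,0,0,0],[0,0,-2.2,0,0,0],[0,0,0,0,0,0],[0,0,0,0,0,0]]'
```

```text
clock: 8.1
eef_pos: [0.6157, -0.318, 0.1421]
tool_rot: [0.825, 0.565, -0.002, -0.005]
ft_force: [-1.4, 1.0, -1.0]
grip_width: 0.0491
grasp_force: 0.0
clock: 8.6
eef_pos: [0.6191, -0.3214, 0.0671]
tool_rot: [0.825, 0.565, 0.0, 0.001]
ft_force: [1.5, 0.8, 0.2]
grip_width: 0.0489
grasp_force: 0.0
```

```bash
python3 -m creep '[[0,0,-0.2,0,0,0],[0,0,0,0,0,0],[0,0,0,0,0,0],[0,0,0,0,0,0],[0,0,0,0,0,0],[0,0,0,0,0,0]]' -1
python3 -c "
from workcell import status;o=status.get_obs();print(o['eef_pos'],o['tool_rot'],o['ft_force'],o['ft_torque'])"
```

```text
clock: 9.2
eef_pos: [0.619, -0.3223, 0.0659]
tool_rot: [0.826, 0.564, 0.001, 0.001]
ft_force: [-1.0, 1.9, 5.2]
grip_width: 0.0273
grasp_force: 57.1
[ 0.61904492 -0.32230898  0.06588392] [0.82563392 0.56420372 0.00105031 0.00129708] [-0.97563065  1.88554027  5.24719202] [0.40239404 0.30876956 0.04514978]
```

```bash
python3 -m creep '[[0,0,1,0,0,0],[0,0,1.5,0,0,0],[0,0,2,0,0,0],[0,0,2,0,0,0],[0,0,1.5,0,0,0],[0,0,0,0,0,0],[0,0,0,0,0,0]]'
python3 - <<'E'
from h import *
o=status.get_obs();print(o['eef_pos'],o['tool_rot'],o['ft_force'],o['grip_width'])
c,s=camera('wrist'),camera('side')
cv2.imwrite('pics/g1.png',np.hstack([cv2.resize(c,(400,300)),cv2.resize(s[195:315,380:540],(400,300),interpolation=cv2.INTER_CUBIC)])[:,:,::-1])
E
```

```text
clock: 9.9
eef_pos: [0.6181, -0.3223, 0.1434]
tool_rot: [0.826, 0.564, 0.0, 0.0]
ft_force: [-0.2, -0.0, -1.8]
grip_width: 0.0274
grasp_force: 56.7
[ 0.61807518 -0.32231003  0.14337165] [8.25745673e-01 5.64042563e-01 1.12291126e-04 2.42336939e-04] [-0.1536627  -0.04552199 -1.82836912] 0.027374005253653817
```

View pics/g1.png

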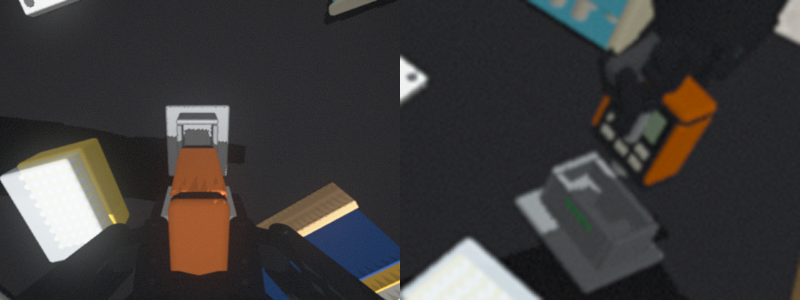

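The gauge is held upright and clear of the dock. Carry it towards the panel and re-measure the ring on the way.

```bash
python3 -m creep '[[-0.2,2,0.5,0,0,0],[-0.3,3,0,0,0,0],[-0.3,3,0,0,0,0],[-0.3,3,0,0,0,0],[-0.3,3,0,0,0,0],[-0.2,2,0,0,0,0],[0,0,0,0,0,0],[0,0,0,0,0,0]]'
python3 - <<'E'
from h import *
np.set_printoptions(precision=4,suppress=True)
im,C,o=wr();t=camera('top');print(o['eef_pos'],o['tool_rot'])
p=proj(C,[.592,-.073,.015]);print(p)
x,y=np.clip(p-[70,52],0,[420,316]).astype(int);print(x,y)
M=R.from_quat(o['tool_rot']).as_matrix()
cv2.imwrite('pics/r1.png',np.hstack([cv2.resize(im,(400,300)),cv2.resize(im[y:y+105,x:x+140],(400,300),interpolation=cv2.INTER_CUBIC)])[:,:,::-1])
E
```

```text
clock: 10.8
eef_pos: [0.6019, -0.162, 0.1478]
tool_rot: [0.825, 0.564, -0.0, 0.0]
ft_force: [0.4, -0.3, -2.3]
grip_width: 0.0272
grasp_force: 56.9
[ 0.6019 -0.162   0.1478] [ 0.8255  0.5644 -0.0005  0.    ]
[225.5355 105.4243]
155 53
```

View pics/r1.png

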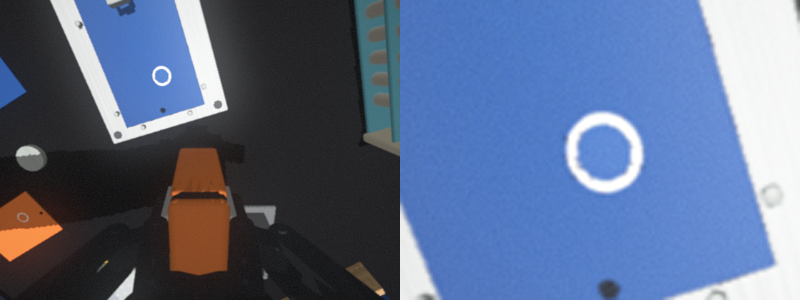

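The ring is at wrist pixel (226.4,106.2), against a prediction of (225.5,105.4). The gauge's top face spans rows ~197–271 of the 400-wide view. Next I compute the final shift.

```bash
python3 - <<'E'
from h import *
np.set_printoptions(precision=4,suppress=True)
o=status.get_obs();C=cal('wrist',o);M=R.from_quat(o['tool_rot']).as_matrix();e=o['eef_pos']
r=atz(C,(226.4,106.2),.015);print('ring wrist',r)
T=cal('top');r2=tri((C,(226.4,106.2)),(T,(225+294/3.333,136+124/3.333)));print('ring tri',r2)
zt=e[2]+.056
for row in (197,271): print('top edge in tool',M.T@(atz(C,(200*1.4,row*1.4),zt)-e))
print('grasp offset est in tool',M.T@(np.array([.6184,-.3218,0])-[.619,-.3223,0]))
print('shift cm',100*(r-e))
E
```

```text
ring wrist [ 0.5928 -0.0748  0.015 ]
ring tri [ 0.5916 -0.0751  0.0084]
top edge in tool [ 0.0334  0.0016 -0.056 ]
top edge in tool [-0.0074  0.0017 -0.056 ]
grasp offset est in tool [ 0.0002 -0.0007 -0.    ]
shift cm [ -0.9301   8.8273 -13.3033]
```

```bash
python3 -m creep '[[-0.27,2.2,0,0,0,0],[-0.4,3.25,0,0,0,0],[-0.4,3.25,-2,0,0,0],[0,0,-2,0,0,0],[0,0,-2,0,0,0],[0,0,-0.9,0,0,0],[0,0,0,0,0,0],[0,0,0,0,0,0]]'
python3 - <<'E'
from h import *
o=status.get_obs();print(o['eef_pos'],o['tool_rot'],o['ft_force'])
s=camera('side');t=camera('top')
p=proj(cal('side'),[.592,-.0745,.03]);q=proj(cal('top'),[.592,-.0745,.03]);print(p,q)
x,y=(p-[40,35]).astype(int);print(x,y)
cv2.imwrite('pics/p1.png',cv2.resize(s[y:y+60,x:x+80],(800,600),interpolation=cv2.INTER_CUBIC)[:,:,::-1])
E
```

```text
clock: 11.7
eef_pos: [0.5919, -0.076, 0.0798]
tool_rot: [0.826, 0.564, 0.0, 0.0]
ft_force: [0.3, 0.0, -1.5]
grip_width: 0.0276
grasp_force: 57.0
[ 0.5918603  -0.07601717  0.07980223] [8.26051531e-01 5.63594454e-01 2.74530767e-04 2.90836960e-04] [ 0.32461278  0.03497251 -1.4703564 ]
[354.50199999 219.68064743] [313.54038517 171.22511511]
314 184
```

View pics/p1.png

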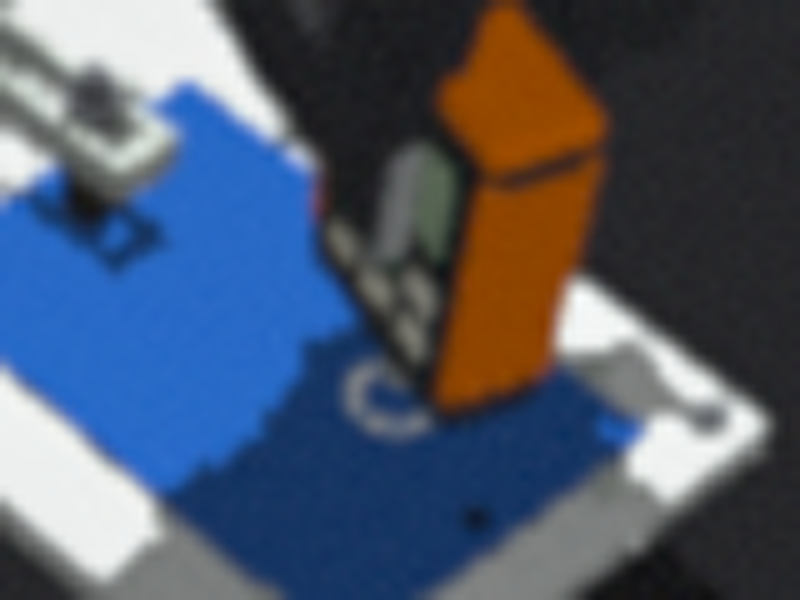

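The side crop shows the gauge upright above the ring, with the ring's left edge at (343,397), its bottom at (393,438) and the gauge's lower corners at (437,410) and (553,372). The clamp is still shut. Comparing with predicted projections.

```bash
python3 - <<'E'
from h import *
np.set_printoptions(precision=1,suppress=True)
o=status.get_obs();S=cal('side');M=R.from_quat(o['tool_rot']).as_matrix();e=o['eef_pos']
c=lambda X:(proj(S,X)-[314,184])*10
for tx in(-.031,.031):
  for ty in(-.014,.014): print('body',tx,ty,[c(e+M@[tx,ty,k]) for k in(.0359,-.056)])
for rx,ry in((.5915,-.0745),(.590,-.0749),(.5928,-.0748)):
  P=np.array([c([rx+.0105*np.cos(a),ry+.0105*np.sin(a),.015]) for a in np.linspace(0,6.28,73)])
  print('ring',rx,ry,'left',P[:,0].min(),'bottom',P[:,1].max(),'mid',c([rx,ry,.015]))
E
```

```text
body -0.031 -0.014 [array([433.8, 433.2]), array([489.3, 148.9])]
body -0.031 0.014 [array([543.8, 394.5]), array([607.5, 109.4])]
body 0.031 -0.014 [array([298.1, 242.1]), array([341. , -44.3])]
body 0.031 0.014 [array([404.7, 206.3]), array([455.3, -80.7])]
ring 0.5915 -0.0745 left 350.1835481746241 bottom 434.9559526147297 mid [395.8 399.9]
ring 0.59 -0.0749 left 347.38296274446043 bottom 439.4608112257359 mid [393.1 404.4]
ring 0.5928 -0.0748 left 354.776415973505 bottom 432.5998492759382 mid [400.4 397.6]
```

```bash
python3 -m creep '[[-0.14,0.12,0,0,0,0],[0,0,-0.4,0,0,0],[0,0,-0.4,0,0,0],[0,0,0,0,0,0],[0,0,0,0,0,0]]'
python3 -m creep '[[0,0,-0.1,0,0,0],[0,0,-0.1,0,0,0],[0,0,0,0,0,0],[0,0,0,0,0,0],[0,0,0,0,0,0]]'
```

```text
clock: 12.3
eef_pos: [0.5896, -0.0738, 0.071]
tool_rot: [0.826, 0.564, -0.0, -0.0]
ft_force: [-0.0, 0.1, -1.7]
grip_width: 0.0274
grasp_force: 57.0
clock: 12.8
eef_pos: [0.5901, -0.0739, 0.0696]
tool_rot: [0.826, 0.564, 0.0, 0.0]
ft_force: [-0.5, -0.1, 0.5]
grip_width: 0.0274
grasp_force: 57.3
```

```bash
python3 -m creep '[[0,0,-0.1,0,0,0],[0,0,-0.1,0,0,0],[0,0,-0.05,0,0,0],[0,0,0,0,0,0],[0,0,0,0,0,0],[0,0,0,0,0,0]]'
python3 -m creep '[[0,0,-0.05,0,0,0],[0,0,0,0,0,0],[0,0,0,0,0,0],[0,0,0,0,0,0]]'
```

```text
clock: 13.4
eef_pos: [0.5901, -0.074, 0.067]
tool_rot: [0.826, 0.564, 0.0, 0.0]
ft_force: [-0.1, 0.5, 2.7]
grip_width: 0.0276
grasp_force: 57.5
clock: 13.8
eef_pos: [0.5901, -0.0739, 0.0665]
tool_rot: [0.826, 0.564, 0.0, 0.0]
ft_force: [-0.4, 0.3, 3.5]
grip_width: 0.0278
grasp_force: 57.6
```

```bash
python3 -m creep '[[0,0,-0.05,0,0,0],[0,0,0,0,0,0],[0,0,0,0,0,0],[0,0,0,0,0,0]]'; python3 -m creep '[[0,0,0,0,0,0]]'
python3 - <<'E'
from h import *
f=[]
for i in range(4):
    im=camera('side');o=status.get_obs();f.append(o['ft_force'][2])
print(f,o['eef_pos'],o['tool_rot'],o['ft_torque'])
cv2.imwrite('pics/f.png',cv2.resize(im[150:255,265:405],(800,600),interpolation=cv2.INTER_CUBIC)[:,:,::-1])
E
```

```text
clock: 14.2
eef_pos: [0.59, -0.0739, 0.0659]
tool_rot: [0.826, 0.564, 0.0, 0.0]
ft_force: [-0.7, 0.3, 3.7]
grip_width: 0.0274
grasp_force: 57.7
clock: 14.3
eef_pos: [0.5901, -0.0739, 0.0659]
tool_rot: [0.826, 0.564, 0.0, 0.0]
ft_force: [-0.7, 0.0, 3.7]
grip_width: 0.0278
grasp_force: 57.7
[np.float64(4.077088060193006), np.float64(4.561710156127041), np.float64(5.073659409119783), np.float64(4.201558736205803)] [ 0.59006191 -0.07394085  0.06587658] [8.25700666e-01 5.64108487e-01 1.32570284e-04 8.29627908e-05] [ 0.06275359 -0.00615011 -0.00753789]
```

View pics/f.png

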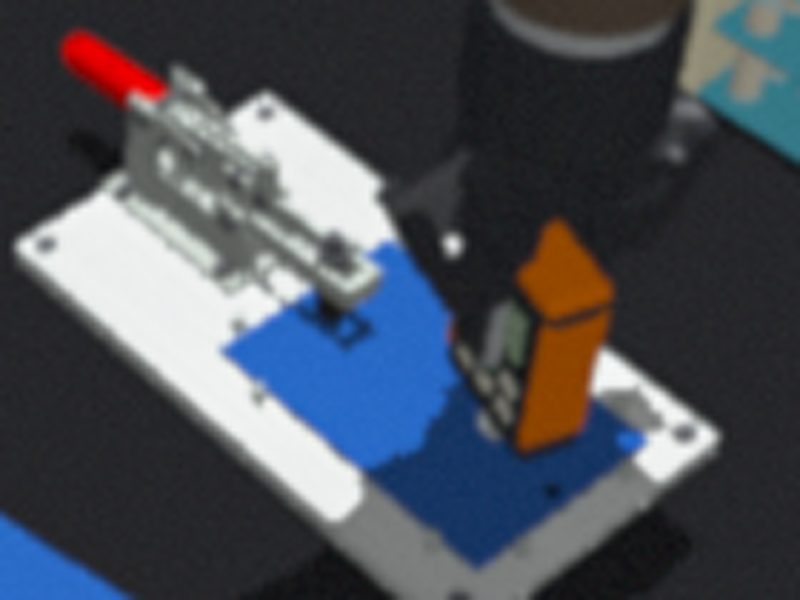

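The final view shows the clamp shut and the gauge upright over the ring. The net push is about 4.3 + 1.8 ≈ 6 N.

```bash
python3 -c "
from workcell import ticket;print(ticket.job_done())"
```

```text
the job is handed in; nothing more can be done
None
```

I handed the job in with the panel clamped shut and the gauge still held upright over the white ring, its probe pressing with about 6 N after roughly 14.5 s; the gauge body hid the ring in the last picture, so the probe's place inside it rests on my measurements, to about 2 mm.

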